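# Serve cookies and tartlets for the coffee break

### The arm

A 6-joint arm with a two-finger parallel gripper is mounted at the origin on the work surface. World frame = base frame: x ahead of the robot, y to its left, z up, the work surface at z = 0. Lengths are in m, angles in rad, forces in N, time in s.
With the tool pointing down it reaches from about 0.275 to 0.825 m from the base axis. Payload 4.9 kg.
Tool frame: the origin (TCP) lies midway between the tips of the shut fingers; the grasp point (between the pads) lies 19 mm behind it; z points along the fingers, y is the line along which they close (so a half turn about z gives the same grasp; the last joint's range is limited). The gripper opens to 85 mm and grips with 20 to 120 N. Pads are 22 mm wide; open, the fingers measure 114 mm over their backs; the gripper's body (76 mm by 85 mm) begins 54 mm behind the grasp point. The pads swing forward as they close: fully open they stand 13 mm farther back than shut.
Start: joints at [1.044, 0.326, -0.193, 1.052, 0, 1.437], TCP at [0.211, 0.508, 0.231] pointing down, gripper open.
Joint ranges: [-2.65, 2.65], [-0.97, 1.79], [-1.3, 1.35], [-1.93, 2.1], [-1.47, 1.37], [-3.14, 3.14]. Speed limits (rad/s): [2.57, 2.57, 3.14, 3.14, 3.14, 3.14].

### API

Orientations are given as a unit quaternion [x, y, z, w].
In Python, from cell import env, set_gripper, imaging, workorder gives the robot as it stands. The module is installed in compiled form; this text tells all that it offers. Calls block until the motion is done:
- env.goto(position, orientation): joint-space move of the TCP to a pose.
- env.move_l(position, rot=None, rate=0.15, max_force=None): straight line of the TCP; rot=None keeps the orientation; rate is the mean speed in m/s. With max_force (N) it stops when the force on the tool has changed by that much, and returns True; else False.
- env.move_j(angles): joint-space move.
- set_gripper(opening, newtons=None): finger opening in m; newtons is the grip in N (None keeps the last); returns when the fingers have stopped.
- env.dwell(seconds).
- env.solve_ik(position, orientation): joint angles nearest the present ones, or None.
- env.observe(): the state.
- imaging.capture(name): name is "scene" or "top"; returns a dict with "pixels" (400x640x3 uint8, red, green, blue), "range_z" (400x640 float32, m along the optical axis (not along the pixel's ray), 0 where there is no reading), "fx", "fy", "cx", "cy" (pixels), "cam_to_world" (4x4, takes a point from camera to world coordinates). Camera axes: x right, y down, z forward; pixel columns grow to the right and rows downward; lengths in m; the calibration is good to about 2 mm. A picture is of the moment at which its call begins.
A pose or a line that the arm cannot do raises env.IKError and nothing moves.
- workorder.job_done(): hands the job in; it is judged then, once.
The state is a dict: "clock": time; "joint_positions": joint angles; "qvel": joint speeds; "joint_torque": joint torques, N m; "tool_pos": TCP position; "tool_rot": TCP orientation; "contact_force": force on the tool from outside, world axes, zero at the start; "torque": the same for the moment, N m; "gripper_width": finger opening in m; "gripper_force": force on a finger pad.
Only numpy, scipy, OpenCV 4.12 (cv2) and the standard library are available. Lean on these libraries where they do the work, as an engineer would, in place of code of your own. Each camera call takes 0.05 s, during which the arm holds its last target. There are 200 camera calls.

### The job

Serve every cookie from the baking sheet onto the white platter with the turner, sliding its blade under and tipping the cookie off right way up (they are soft, so never take one with the fingers), and put the turner back on its rest, handle in the notch and blade on the dish. Free both tartlets one after the other by lowering the tin over the sugar jar, so that the loose base is pushed up out of the ring and stands on the lid while the ring drops round the jar, and set each, still on its base, flat on the platter's floor too. Leave the jar standing with the empty rings down round it and everything else where it is.

Things in the scene. Friction and masses are not known exactly. Their poses are not given: they have to be found in the camera images.
- sheet_top (a point): baking sheet with parchment, 155 mm (its x) by 275 mm (its y), fixed to the counter by a non-slip mat. Point: centre of its flat upper face, 4 mm above the counter. It is open towards -x (the robot's side); a rim 4 mm thick stands 11 mm above the face along the far (+x) side and along both ends (inner faces at x = +73.5 mm and y = +-133.5 mm). A cookie pushed by the blade slides on the parchment until it stops against the far rim; then the blade goes under it.
- cookie1_mid (a point): soft round chocolate-chip cookie (2 or 3 are there, all alike), 64 mm across, 11 mm thick, 30 g, its lower edge rounded: the flat underside is 48 mm across and the edge rises from it to 31 mm radius at 4 mm height. Point: its centre half-way up; z is up. It starts flat on the baking sheet with room around it.
- cookie2_mid (a point): soft round chocolate-chip cookie (2 or 3 are there, all alike), 64 mm across, 11 mm thick, 30 g, its lower edge rounded: the flat underside is 48 mm across and the edge rises from it to 31 mm radius at 4 mm height. Point: its centre half-way up; z is up. It starts flat on the baking sheet with room around it.
- cookie3_mid (a point): soft round chocolate-chip cookie (2 or 3 are there, all alike), 64 mm across, 11 mm thick, 30 g, its lower edge rounded: the flat underside is 48 mm across and the edge rises from it to 31 mm radius at 4 mm height. Point: its centre half-way up; z is up. It starts flat on the baking sheet with room around it.
- platter_floor (a point): white porcelain platter, loose, 0.7 kg. Point: centre of its flat upper floor, 6 mm above the counter. The floor measures 175 mm (x) by 262 mm (y); a flared rim all round rises to about 10 mm above the floor (outer size about 200 by 287 mm).
- turner_grip (a point): turner (cranked spatula), 130 g. Point: on the axis of the wooden handle, at the place to grip it, near the centre of mass. x runs along the handle towards the blade, z up. The handle is a bar 20 mm wide (y), 18 mm high (z), from 30 mm ahead of the point to 95 mm behind it.
- turner_edge (a point): middle of the turner's front edge, on the blade's underside: 142.5 mm ahead (+x) of turner_grip and 50 mm below it, axes alike. The flat steel blade is 75 mm long, 60 mm wide, 2 mm thick and reaches back from this edge; from its back a 16 mm wide neck climbs steeply to the handle. The blade is slick: a cookie slides off it at a slope of about 14 to 19 degrees, while it holds on the parchment and the porcelain to about 30.
- rest_grip (a point): blue ceramic utensil rest, fixed. Point: where turner_grip lies when the turner is at home on the rest, 55 mm above the counter, axes as those of the turner then (x towards the blade). A dish 105 mm (x) by 88 mm (y) and 5 mm high carries the blade (its centre lies 105 mm ahead of the point); 63 mm behind the point a post 22 mm long (x) and 50 mm wide has an open-topped notch 32 mm wide whose floor is 46 mm and whose cheeks are 60 mm above the counter. The turner starts there.
- ring1_mid (a point): fluted steel ring of a tartlet tin (two, alike), loose, 60 g, 68 to 71 mm outside, 62 mm inside, 22 mm high, open at both ends, with an inward lip 2 mm thick at the bottom that leaves a 54 mm opening. Point: on its axis, half-way up. It starts standing on the counter with tartlet 1 in it.
- ring2_mid (a point): fluted steel ring of a tartlet tin (two, alike), loose, 60 g, 68 to 71 mm outside, 62 mm inside, 22 mm high, open at both ends, with an inward lip 2 mm thick at the bottom that leaves a 54 mm opening. Point: on its axis, half-way up. It starts standing on the counter with tartlet 2 in it.
- tart1_mid (a point): tartlet with firm crust on its loose round steel base, one piece, 58 mm across with straight sides, 17 mm high, 60 g. Point: its centre half-way up; z up. In the tin (ring 1) its base lies loose on the ring's lip and its top is 3 mm below the ring's rim, so that it can only be got out by pushing it up from below.
- tart2_mid (a point): tartlet with firm crust on its loose round steel base, one piece, 58 mm across with straight sides, 17 mm high, 60 g. Point: its centre half-way up; z up. In the tin (ring 2) its base lies loose on the ring's lip and its top is 3 mm below the ring's rim, so that it can only be got out by pushing it up from below.
- jar_lid (a point): small sugar jar with a flat steel lid, loose, full, 300 g, 46 mm across, 65 mm high. Point: centre of the lid's upper face; z up.
- mug_a: blue mug, 82 mm across, 95 mm high; bystander. Origin under its centre.
- creamer: steel creamer, 68 mm across, 95 mm high; bystander. Origin under its centre.
- honey: amber honey jar, 60 mm across, 100 mm high; bystander. Origin under its centre.
- spoon: teaspoon lying on the counter, 130 mm long; bystander. Origin under its middle.
- coaster: grey felt coaster, 90 mm across, 8 mm high; bystander. Origin under its centre.
- cup_b: white cup, 72 mm across, 70 mm high; bystander. Origin under its centre.
Not all that is in view belongs to the job. Of the things that look like the part that bears turner_grip, the larger one is meant.

How it is judged:
By the outcome, as a careful person would: the job done as asked, in the order asked, and still so for the second after the job is handed in, with the robot touching nothing.
Of cookie1, cookie2, cookie3 only 2 to 3 are there at a start; the rules pass over those that are not, and their reading is None.
At some moment in a run one of cookie1, cookie2, cookie3, ring1, ring2 may be knocked a few centimetres aside while the robot is not near it.
It also fails if it takes over 200 s, if anything falls off the work surface, if the arm or the gripper's body presses on something with over 40 N, if the wrist force passes 120 N, or if a joint passes its speed limit or range.

## Working session

There is one attempt and no reset: what is moved stays moved. The work goes in short steps, each a Python script; the robot and the scene stay as the last script left them, time stands still between calls to the robot, and variables do not carry over. Pictures are saved under pics/ and viewed, at most 14 in all, crops included, and the job is handed in when it is done.

```bash
mkdir -p pics; ls
python3 - <<'E'
from cell import env,set_gripper,imaging,workorder
import cv2,numpy as np,pickle
for n in("scene","top"):
    d=imaging.capture(n); pickle.dump(d,open(n+".pkl","wb")); cv2.imwrite(f"pics/{n}0.png",d["pixels"][:,:,::-1])
    print(n,d["fx"],d["cx"],d["cy"],np.round(d["cam_to_world"],3).tolist())
print(env.observe())
E
```

```text
pics
scene 400.7414630255206 322.6320895775433 201.19197337141645 [[0.837, 0.319, -0.444, 1.141], [0.546, -0.456, 0.703, -0.894], [0.022, -0.831, -0.556, 0.841], [0.0, 0.0, 0.0, 1.0]]
top 432.18525379949824 321.12904676544673 207.82966923587665 [[-0.008, -0.986, 0.168, 0.338], [-1.0, 0.008, -0.001, 0.068], [0.0, -0.168, -0.986, 1.292], [0.0, 0.0, 0.0, 1.0]]
{'clock': 0.1, 'joint_positions': array([ 1.04382429e+00,  3.26852715e-01, -1.93441097e-01,  1.05198444e+00,
        1.10522694e-05,  1.43659962e+00]), 'qvel': array([ 0.00136354, -0.00181713,  0.00198835,  0.0002385 ,  0.00019319,
       -0.00011896]), 'joint_torque': array([ 6.59742818e-04, -4.44237864e+01,  2.63038158e+01,  7.88198027e-03,
       -9.98040878e-05, -8.01928337e-06]), 'tool_pos': array([0.21025112, 0.50769763, 0.23060565]), 'tool_rot': array([ 1.95127663e-01,  9.80777572e-01, -6.99046561e-04, -2.45739838e-04]), 'contact_force': array([-0.14522697, -0.2534676 , -0.01113526]), 'torque': array([-0.04865162, -0.00411373,  0.00487208]), 'gripper_force': 0.0, 'gripper_width': 0.08537839981624985}
```

View pics/top0.png

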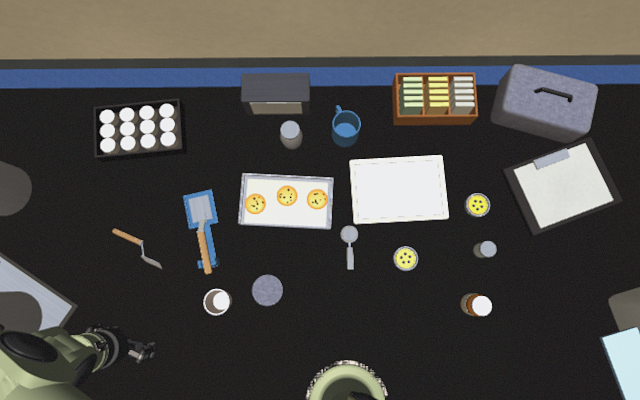

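View pics/scene0.png

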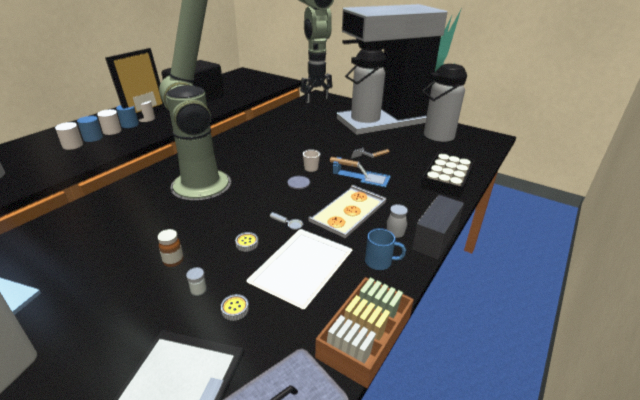

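The top view shows three cookies at (256,204), (286,196) and (317,199), the platter at (399,189), tartlets at (477,205) and (405,259), and the sugar jar at (487,249). There are two turner-like tools: one at (203,230) on the blue rest and a small trowel-like one at (138,248). The one on the rest is larger and fits the description. I'll confirm in a crop and measure.

```bash
cat > h.py <<'E'
from cell import env,set_gripper,imaging,workorder
import cv2,numpy as np,pickle
from scipy.spatial.transform import Rotation as R
def cap(n="top"): return imaging.capture(n)
def ray(d,u,v,z):
    T=d["cam_to_world"]; r=T[:3,:3]@[(u-d["cx"])/d["fx"],(v-d["cy"])/d["fy"],1]
    return T[:3,3]+r*(z-T[2,3])/r[2]
def cloud(d):
    v,u=np.mgrid[0:400,0:640]; Z=d["range_z"]
    P=np.stack([(u-d["cx"])/d["fx"]*Z,(v-d["cy"])/d["fy"]*Z,Z],-1)
    return P@d["cam_to_world"][:3,:3].T+d["cam_to_world"][:3,3]
def crop(d,u0,v0,u1,v1,k,f):
    c=cv2.resize(d["pixels"][v0:v1,u0:u1,::-1],None,fx=k,fy=k,interpolation=cv2.INTER_CUBIC); cv2.imwrite("pics/"+f,c)
E
python3 - <<'E'
from h import *
d=pickle.load(open("top.pkl","rb")); crop(d,110,180,235,280,6,"rest.png"); crop(d,232,140,502,320,2.95,"work.png")
P=cloud(d)
for n,(u,v) in dict(c1=(256,204),c2=(286,196),c3=(317,199),tA=(477,205),tB=(405,259),jar=(487,248),pl=(399,189),honey=(483,306),mug=(346,130),counter=(380,300),blade=(200,208),h1=(204,235),h2=(208,265),sheet=(270,215)).items():
    print(n,P[v,u].round(4))
E
```

```text
c1 [0.5683 0.2621 0.015 ]
c2 [0.5923 0.1723 0.0139]
c3 [0.5822 0.0789 0.0144]
tA [ 0.5587 -0.3985  0.0223]
tB [ 0.4005 -0.178   0.0178]
jar [ 0.4272 -0.4019  0.0671]
pl [ 0.6132 -0.1709  0.0044]
honey [ 0.269  -0.3665  0.1019]
mug [ 0.8001 -0.0125  0.0108]
counter [ 0.2827 -0.1033  0.0014]
blade [0.5585 0.4314 0.009 ]
h1 [0.4708 0.4015 0.0639]
h2 [0.3858 0.3871 0.0633]
sheet [0.5362 0.221  0.0042]
```

View pics/rest.png

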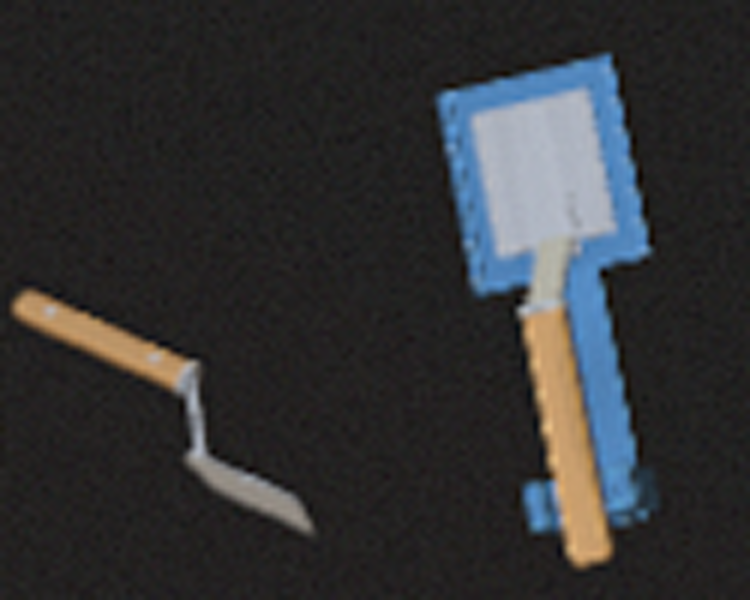

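View pics/work.png

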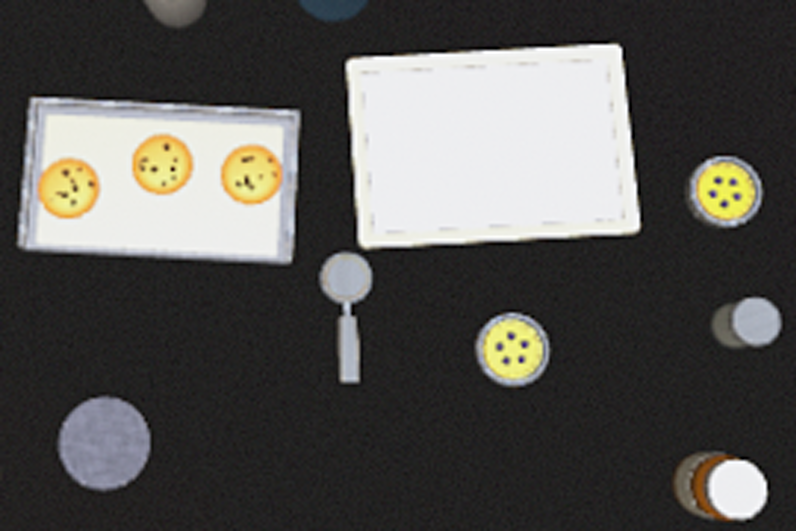

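The rest crop confirms the turner is the large one: blade corners at crop (470,115), (588,90), (615,232), (497,255), handle end at about (590,560). The work crop shows the sheet's outer corners at (31,97), (300,109), (293,265), (19,250) and the platter's at (345,60), (620,44), (640,233), (360,249).

Run:
```python
from h import *
d=pickle.load(open("top.pkl","rb"))
def pts(L,u0,v0,k,z): return np.array([ray(d,(u+.5)/k-.5+u0,(v+.5)/k-.5+v0,z) for u,v in L])
r=lambda a:np.round(a,4).tolist()
b=pts([(470,115),(588,90),(615,232),(497,255)],110,180,6,.007); print("blade",r(b),r(b.mean(0)))
x=(b[0]+b[1])/2-(b[2]+b[3])/2; print("yaw blade",np.degrees(np.arctan2(x[1],x[0])))
dd=pts([(438,92),(608,55),(652,252),(478,295)],110,180,6,.005);x=(dd[0]+dd[1])/2-(dd[2]+dd[3])/2;print("dish",r(dd.mean(0)),np.degrees(np.arctan2(x[1],x[0])),np.linalg.norm(x))
h=pts([(522,312),(566,306),(610,556),(572,566)],110,180,6,.064);f=(h[0]+h[1])/2;g=(h[2]+h[3])/2;x=f-g
print("handle",r(f),r(g),np.linalg.norm(x),np.degrees(np.arctan2(x[1],x[0])))
for n,L,z in(("sheet",[(31,97),(300,109),(293,265),(19,250)],.010),("plat",[(345,60),(620,44),(640,233),(360,249)],.016)):
    p=pts(L,232,140,2.95,z); e=p[0]-p[1]+p[3]-p[2]; print(n,r(p),r(p.mean(0)),"yaw",np.degrees(np.arctan2(-e[0],e[1])))
for n,L,z in(("c",[(69,188),(162,165),(252,174)],.015),("t",[(724,192),(512,350)],.019),("rim",[(726,190),(513,349)],.022),("jar",[(757,321)],.065),("coaster",[(105,443)],.008),("honey",[(737,489)],.1),("spoon",[(346,278),(349,380)],.005)): print(n,r(pts(L,232,140,2.95,z)))
P=cloud(d)
m=(P[...,2]>.035)&(P[...,0]>.3)&(P[...,0]<.75)
for n,(u0,v0,u1,v1) in dict(jar=(470,235,505,262),rest=(185,185,222,275)).items():
    q=P[v0:v1,u0:u1][(P[v0:v1,u0:u1,2]>.055)&(P[v0:v1,u0:u1,2]<.075)]; print(n,len(q),q.mean(0),q.min(0),q.max(0))
# solve reach for turner grip
```

```text
blade [[0.5875, 0.4697, 0.007], [0.5999, 0.4106, 0.007], [0.5273, 0.3945, 0.007], [0.5161, 0.4531, 0.007]] [0.5577, 0.432, 0.007]
yaw blade 12.813767238398874
dish [0.558, 0.4318, 0.005] 13.802202255547533 0.10534508757820518
handle [0.4821, 0.4125, 0.064] [0.3632, 0.3859, 0.064] 0.12181581336540181 12.633138544329752
sheet [[0.6671, 0.3067, 0.01], [0.6521, 0.0286, 0.01], [0.4901, 0.0377, 0.01], [0.5076, 0.3153, 0.01]] [0.5792, 0.1721, 0.01] yaw -3.340982820788812
plat [[0.7024, -0.0184, 0.016], [0.7173, -0.304, 0.016], [0.5192, -0.3133, 0.016], [0.5051, -0.0299, 0.016]] [0.611, -0.1664, 0.016] yaw 2.9141148938929815
c [[0.5702, 0.265, 0.015], [0.5933, 0.1704, 0.015], [0.5832, 0.0786, 0.015]]
t [[0.5601, -0.4001, 0.019], [0.4024, -0.1786, 0.019]]
rim [[0.5616, -0.4011, 0.022], [0.4032, -0.179, 0.022]]
jar [[0.4259, -0.4062, 0.065]]
coaster [[0.3146, 0.2259, 0.008]]
honey [[0.2704, -0.3633, 0.1]]
spoon [[0.477, -0.016, 0.005], [0.3746, -0.017, 0.005]]
jar 224 [ 0.42616076 -0.40409623  0.06597127] [ 0.40453103 -0.42916005  0.05541122] [ 0.44761412 -0.38211225  0.07280823]
rest 385 [0.42079779 0.3974936  0.06337355] [0.36348634 0.36655801 0.05512217] [0.49174862 0.42278952 0.0713058 ]
```

```bash
cat >> h.py <<'E'
RR={0:np.diag([1.,-1,-1]),1:np.diag([-1.,1,-1])}; FL=1
def tpose(edge,yaw,pitch,fl=None):   # turner edge, deg -> tcp pose ; pitch>0 nose down
    Rt=R.from_euler("ZY",[yaw,pitch],degrees=True).as_matrix()
    p=np.array(edge)+Rt@np.array([-.1425,0,.031])
    return p,R.from_matrix(Rt@RR[FL if fl is None else fl]).as_quat()
def down(yaw):   # fingers close along world direction yaw+90
    return R.from_matrix(R.from_euler("Z",yaw,degrees=True).as_matrix()@RR[1]).as_quat()
SY=-3.2; SC=np.array([.579,.172]); PY=2.9; PC=np.array([.611,-.1664])
def loc(c,yaw,x,y): a=np.radians(yaw); return np.array(c)+[x*np.cos(a)-y*np.sin(a),x*np.sin(a)+y*np.cos(a)]
def toloc(c,yaw,p): a=np.radians(yaw); q=np.array(p[:2])-c; return np.array([q[0]*np.cos(a)+q[1]*np.sin(a),-q[0]*np.sin(a)+q[1]*np.cos(a)])
E
python3 - <<'E'
from h import *
G=np.array([.4548,.4072,.055]);e0=np.r_[loc(G[:2],13,.1425,0),.005]
for fl in(0,1):
    print(fl)
    T=[("home",e0,13,0)]
    for y in(.093,0,-.093):
        for x,z,p in((-.065,.06,2),(-.065,.004,2),(.071,.004,2),(.071,.1,-5)): T.append((f"s{y}",np.r_[loc(SC,SY,x,y),z],SY,p))
    for y in(.09,0,-.09):
        for x,z,p in((.04,.1,-5),(.04,.01,25),(-.06,.02,25)): T.append((f"p{y}",np.r_[loc(PC,PY,x,y),z],PY,p))
    for n,e,yw,p in T:
        q=env.solve_ik(*tpose(e,yw,p,fl)); print(n,p,None if q is None else q.round(2))
for y in (0,45,90,-45): print(y,[ (lambda q:None if q is None else q.round(2).tolist())(env.solve_ik(np.array(p),down(y))) for p in((.426,-.404,.05),(.56,-.2,.01),(.56,-.4,.01),(.4024,-.1786,.01))])
P=[.05,.03]
for n in "cs": pass
print([toloc(SC,SY,p).round(3).tolist() for p in((.5702,.265),(.5933,.1704),(.5832,.0786))])
E
```

```text
0
home 0 [ 0.61  0.62 -0.26  0.69  0.   -2.76]
s0.093 2 [ 0.46  0.34 -0.56  0.7   0.02 -2.62]
s0.093 2 [ 0.46  0.43 -0.61  0.56  0.02 -2.62]
s0.093 2 [ 0.35  0.59 -0.31  0.7   0.01 -2.74]
s0.093 -5 [ 0.38  0.42 -0.37  0.7  -0.04 -2.71]
s0 2 [ 0.27  0.26 -0.68  0.66  0.01 -2.81]
s0 2 [ 0.27  0.36 -0.74  0.5   0.01 -2.81]
s0 2 [ 0.19  0.53 -0.42  0.65  0.01 -2.89]
s0 -5 [ 0.21  0.35 -0.48  0.65 -0.02 -2.88]
s-0.093 2 [ 0.04  0.2  -0.77  0.64  0.   -3.04]
s-0.093 2 [ 0.04  0.31 -0.83  0.47  0.   -3.04]
s-0.093 2 [ 0.02  0.49 -0.5   0.62  0.   -3.07]
s-0.093 -5 [ 0.02  0.3  -0.56  0.63 -0.01 -3.06]
p0.09 -5 [-0.33  0.3  -0.55  0.63  0.03  2.77]
p0.09 25 [-0.22  0.76  0.08  1.32 -0.11  2.89]
p0.09 25 [-0.27  0.58 -0.23  1.18 -0.13  2.85]
p0 -5 [-0.49  0.35 -0.48  0.66  0.04  2.6 ]
p0 25 [-0.35  0.79  0.15  1.33 -0.17  2.78]
p0 25 [-0.42  0.62 -0.16  1.19 -0.19  2.71]
p-0.09 -5 [-0.63  0.42 -0.37  0.71  0.05  2.46]
p-0.09 25 [-0.47  0.84  0.26  1.37 -0.21  2.67]
p-0.09 25 [-0.55  0.67 -0.06  1.21 -0.24  2.59]
1
home 0 [ 0.61  0.62 -0.26  0.69  0.    0.38]
s0.093 2 [ 0.46  0.34 -0.56  0.7  
[... 935 characters left out ...]
5]
0 [[-0.88, 0.57, -0.32, 0.68, 0.0, -0.88], [-0.47, 0.63, -0.33, 0.61, 0.0, -0.47], [-0.73, 0.77, -0.04, 0.76, 0.0, -0.73], [-0.59, 0.43, -0.74, 0.4, 0.0, -0.59]]
45 [[-0.88, 0.57, -0.32, 0.68, 0.0, -1.67], [-0.47, 0.63, -0.33, 0.61, 0.0, -1.25], [-0.73, 0.77, -0.04, 0.76, 0.0, -1.51], [-0.59, 0.43, -0.74, 0.4, 0.0, -1.37]]
90 [[-0.88, 0.57, -0.32, 0.68, 0.0, -2.46], [-0.47, 0.63, -0.33, 0.61, 0.0, -2.04], [-0.73, 0.77, -0.04, 0.76, 0.0, -2.3], [-0.59, 0.43, -0.74, 0.4, 0.0, -2.16]]
-45 [[-0.88, 0.57, -0.32, 0.68, 0.0, -0.1], [-0.47, 0.63, -0.33, 0.61, 0.0, 0.32], [-0.73, 0.77, -0.04, 0.76, 0.0, 0.06], [-0.59, 0.43, -0.74, 0.4, 0.0, 0.2]]
[[-0.014, 0.092], [0.014, -0.001], [0.009, -0.093]]
```

Run:
```python
from h import *
q=down(13); 
env.goto([.4548,.4072,.14],q); set_gripper(.05)
print(env.move_l([.4548,.4072,.036],rate=.12,max_force=15))
set_gripper(0.0,100); o=env.observe(); print(o["gripper_width"],o["tool_pos"],o["contact_force"])
env.move_l([.4548,.4072,.14],rate=.1)
d=cap(); s=cap("scene"); crop(d,170,170,340,290,4,"lift.png"); o=env.observe(); print(o["contact_force"],o["torque"],o["clock"],o["gripper_width"])
crop(s,290,110,450,230,4,"lift_s.png"); a=cv2.imread("pics/lift.png");b=cv2.imread("pics/lift_s.png")
cv2.imwrite("pics/lift2.png",cv2.resize(np.vstack([a[:,:640],b]),None,fx=.62,fy=.62))
pickle.dump(d,open("top1.pkl","wb"))
```

```text
False
0.018200372559866212 [0.45540792 0.40769053 0.03713191] [-1.65438398 -0.01924979  6.07647503]
[-0.73613843 -0.06378025 -0.70324849] [-0.06312696  0.0163804  -0.02275989] 4.3167 0.018392227519056475
```

View pics/lift2.png

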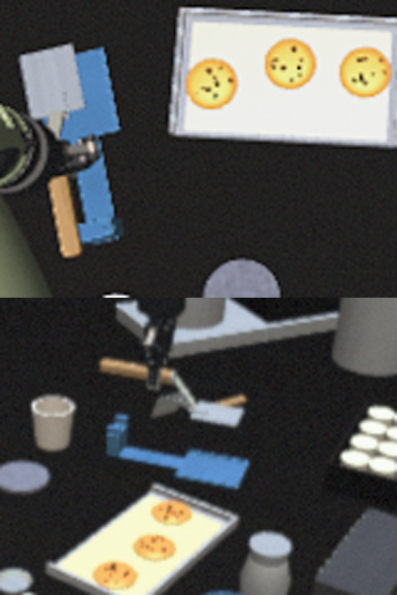

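The scene crop shows the turner held level above the rest, and the cookies still in place at crop (212,83), (290,63) and (365,72). Now the first cookie.

```bash
cat >> h.py <<'E'
def cookies(d,z=.015):
    h=cv2.cvtColor(d["pixels"],cv2.COLOR_RGB2HSV); m=((h[...,0]>8)&(h[...,0]<32)&(h[...,1]>110)&(h[...,2]>130)).astype(np.uint8)
    m=cv2.morphologyEx(m,cv2.MORPH_CLOSE,np.ones((3,3))); n,_,st,c=cv2.connectedComponentsWithStats(m); out=[]
    for i in range(1,n):
        if 120<st[i,4]<500 and .8<st[i,2]/st[i,3]<1.3:
            x0,y0,w,hh=st[i,:4]; p=ray(d,x0+w/2-.5,y0+hh/2-.5,z)
            if .3<p[0]<.75: out.append(p)
    return out
def tl(e,yaw,pitch,rate=.15,mf=None):
    p,q=tpose(e,yaw,pitch); return env.move_l(p,q,rate,mf)
def scoop(y,dz=0):
    P=lambda x,z:np.r_[loc(SC,SY,x,y),z]
    p,q=tpose(P(-.066,.07),SY,1.5); env.goto(p,q)
    tl(P(-.066,.02),SY,1.5,.12)
    hit=tl(P(-.066,-.004),SY,1.5,.02,3)
    z=env.observe()["tool_pos"][2]-tpose(P(-.066,0),SY,1.5)[0][2]; print("touch",hit,"edge z",round(z,4))
    z+=dz
    for x,r in((.0,.08),(.071,.05)):
        h=tl(P(x,z),SY,1.5,r,14); o=env.observe(); print("push",x,h,o["contact_force"].round(1),o["tool_pos"].round(4)); 
        if h: break
    return P,z
E
python3 - <<'E'
from h import *
d=pickle.load(open("top1.pkl","rb")); cs=cookies(d); print([(c.round(3).tolist(),toloc(SC,SY,c).round(3).tolist()) for c in cs])
y=max(toloc(SC,SY,c)[1] for c in cs if c[1]>.03); assert abs(y-.092)<.006,y
P,z=scoop(y)
s=cap("scene"); t=cap(); print(env.observe()["clock"]); 
crop(s,290,170,410,260,5,"a.png");crop(t,230,165,350,240,5,"b.png"); cv2.imwrite("pics/sc1.png",np.vstack([cv2.imread("pics/a.png"),cv2.imread("pics/b.png")])[::1][:825])
i=cv2.imread("pics/sc1.png"); cv2.imwrite("pics/sc1.png",cv2.resize(i,None,fx=.72,fy=.72))
E
```

```text
[([0.594, 0.171, 0.015], [0.015, -0.001]), ([0.584, 0.08, 0.015], [0.01, -0.091]), ([0.57, 0.267, 0.015], [-0.014, 0.094]), ([0.562, -0.403, 0.015], [0.015, -0.575]), ([0.404, -0.179, 0.015], [-0.156, -0.36])]
touch True edge z 0.0032
push 0.0 False [ 1.1 -1.   2.5] [0.4436 0.2737 0.038 ]
push 0.071 False [-1.1 -0.6  4.4] [0.5139 0.2697 0.038 ]
9.0167
```

View pics/sc1.png

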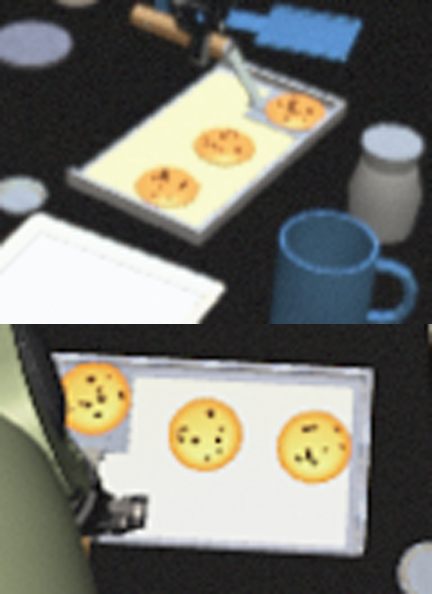

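The cookie sits on the blade in the scene view at (295,110). Next I'll lift it, carry it over and tip it off.

```bash
cat >> h.py <<'E'
def serve(P,z,py,px=.058):
    tl(P(.069,z+.04),SY,-4,.08); tl(P(.04,.11),SY,-4,.12)
    Q=lambda x,z:np.r_[loc(PC,PY,x,py),z]
    p,q=tpose(Q(px,.11),PY,-4); env.move_l(p,q,.22)
    tl(Q(px,.03),PY,-4,.12); tl(Q(px,.0095),PY,8,.08); tl(Q(px,.0095),PY,24,.05); env.dwell(.3)
    tl(Q(px-.05,.0095),PY,24,.06); tl(Q(px-.08,.0095),PY,24,.1); tl(Q(px-.09,.09),PY,10,.15)
E
python3 - <<'E'
from h import *
y=.094; P=lambda x,z:np.r_[loc(SC,SY,x,y),z]
serve(P,.0032,-.088)
o=env.observe(); print(o["clock"],o["contact_force"],o["gripper_width"])
env.goto(*tpose(np.r_[loc(SC,SY,-.066,-.0),.10],SY,1.5))
d=cap(); s=cap("scene"); print(env.observe()["clock"],[(c.round(3).tolist(),toloc(PC,PY,c).round(3).tolist(),toloc(SC,SY,c).round(3).tolist()) for c in cookies(d)])
crop(s,230,170,410,310,4,"a.png");crop(d,232,145,502,280,2.66,"b.png"); cv2.imwrite("pics/s1.png",cv2.resize(np.vstack([cv2.imread("pics/a.png")[:,:718],cv2.imread("pics/b.png")[:,:718]]),None,fx=.64,fy=.64)); pickle.dump(d,open("top2.pkl","wb"))
E
```

```text
17.2583 [ 1.15585866  0.25744097 -1.35217325] 0.018469720998547948
19.0167 [([0.663, -0.25, 0.015], [0.048, -0.086], [0.108, -0.417]), ([0.594, 0.171, 0.015], [-0.0, 0.338], [0.015, -0.001]), ([0.584, 0.08, 0.015], [-0.015, 0.248], [0.01, -0.091]), ([0.562, -0.403, 0.015], [-0.061, -0.234], [0.015, -0.575]), ([0.404, -0.179, 0.015], [-0.208, -0.002], [-0.156, -0.36])]
```

View pics/s1.png

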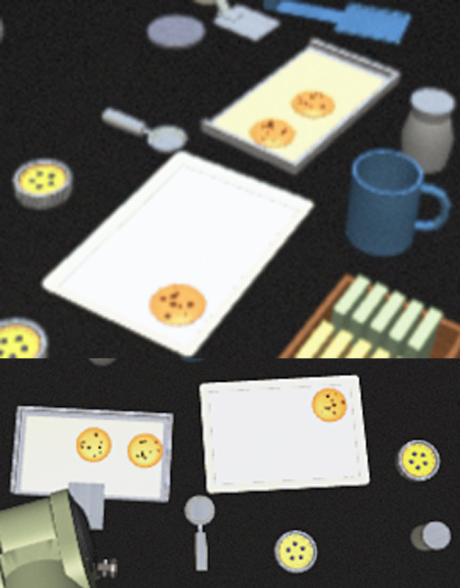

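The first cookie lies flat on the platter at (178,303), and the other two are still on the sheet. I'll do both of those, looking again before each.

Run:
```python
from h import *
def sheetc():
    L=[toloc(SC,SY,c) for c in cookies(cap())]; return [l for l in L if abs(l[0])<.08 and abs(l[1])<.14]
for py in(0.0,.086):
    L=sheetc(); print([l.round(3).tolist() for l in L],env.observe()["clock"])
    t=max(L,key=lambda l:l[1])
    if t[0]<-.03 or abs(t[1])>.1: print("odd"); break
    P,z=scoop(t[1]); serve(P,z,py)
    env.goto(*tpose(np.r_[loc(SC,SY,-.066,0),.10],SY,1.5))
o=env.observe();d=cap(); s=cap("scene"); print(o["clock"],[(c.round(3).tolist(),toloc(PC,PY,c).round(3).tolist()) for c in cookies(d)])
crop(s,230,170,410,310,4,"a.png");crop(d,232,145,502,280,2.66,"b.png"); cv2.imwrite("pics/s2.png",cv2.resize(np.vstack([cv2.imread("pics/a.png")[:,:718],cv2.imread("pics/b.png")[:,:718]]),None,fx=.64,fy=.64)); pickle.dump(d,open("top3.pkl","wb"))
```

```text
[[0.015, -0.001], [0.01, -0.091]] 19.0667
touch True edge z 0.0032
push 0.0 False [ 0.9 -0.5  1.8] [0.4383 0.1794 0.038 ]
push 0.071 False [-2.7  1.2  3.3] [0.5085 0.1754 0.0379]
[[0.01, -0.091]] 32.0917
touch True edge z 0.0032
push 0.0 False [ 1.3 -0.3  2. ] [0.4332 0.0888 0.038 ]
push 0.071 False [-1.1  1.4  2.9] [0.5033 0.0849 0.0379]
44.2417 [([0.663, -0.25, 0.015], [0.048, -0.086]), ([0.659, -0.163, 0.015], [0.048, 0.001]), ([0.655, -0.078, 0.015], [0.049, 0.086]), ([0.562, -0.403, 0.015], [-0.061, -0.234]), ([0.404, -0.179, 0.015], [-0.208, -0.002])]
```

View pics/s2.png

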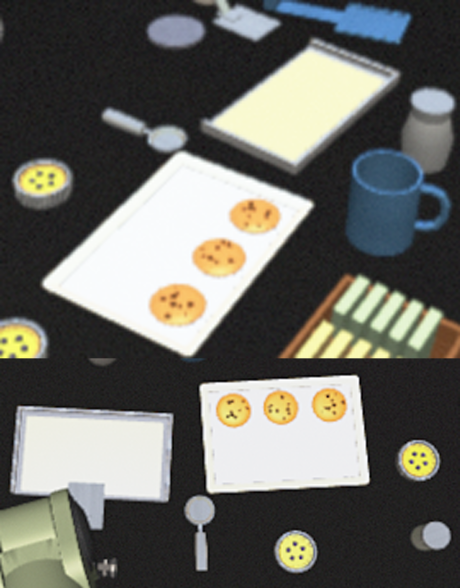

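All three cookies are flat on the platter in a row and the sheet is empty. I'll return the turner, then find the fingertip height by touching the counter at two openings.

Run:
```python
from h import *
q=down(13)
env.goto([.4548,.4072,.15],q); env.move_l([.4548,.4072,.05],rate=.1)
print(env.move_l([.4548,.4072,.034],rate=.03,max_force=4),env.observe()["tool_pos"])
set_gripper(.05); env.dwell(.2); env.move_l([.4548,.4072,.16],rate=.15)
env.goto([.40,-.29,.12],down(0))
d=cap(); s=cap("scene")
for w in(.08,.062):
    set_gripper(w); env.move_l([.40,-.29,.03],rate=.15); h=env.move_l([.40,-.29,-.02],rate=.03,max_force=4); print(w,h,env.observe()["tool_pos"],env.observe()["gripper_width"]); env.move_l([.40,-.29,.05],rate=.1)
env.move_l([.40,-.29,.12]); print(env.observe()["clock"])
crop(s,290,110,450,230,4,"a.png");crop(d,120,180,280,300,4,"b.png");cv2.imwrite("pics/home.png",cv2.resize(np.vstack([cv2.imread("pics/a.png"),cv2.imread("pics/b.png")]),None,fx=.62,fy=.62)); pickle.dump(d,open("top4.pkl","wb"))
```

```text
True [0.45486989 0.40727712 0.0371526 ]
0.08 True [ 0.39988653 -0.28989441 -0.01102712] 0.08009918559000438
0.062 True [ 0.39992994 -0.28995324 -0.0054996 ] 0.06188853349852665
57.2833
```

View pics/home.png

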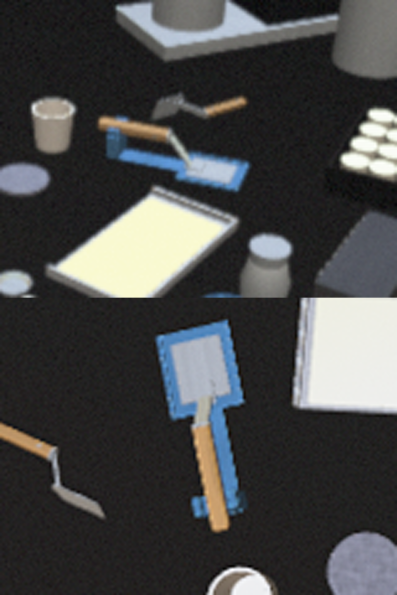

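The turner is home, with the handle in the notch and the blade on the dish. Next I'll centre the jar mechanically by squeezing it along two axes, then centre and pick up the first tin the same way.

```bash
cat >> h.py <<'E'
def centre(c,z,w,yaws=(0,-90),hold=False,up=.12):
    c=np.array(c[:2],float)
    for i,y in enumerate(yaws):
        q=down(y); set_gripper(.085)
        env.goto(np.r_[c,up],q) if i==0 else env.move_l(np.r_[c,.09+z],q,.1)
        if env.move_l(np.r_[c,z],rate=.12,max_force=8): print("blocked",env.observe()["tool_pos"])
        set_gripper(w+.006,20); set_gripper(w-.01,20); env.dwell(.15); o=env.observe(); print(o["gripper_width"],o["tool_pos"].round(4),o["contact_force"].round(1))
        if not(hold and i==len(yaws)-1): set_gripper(.085); 
        if i<len(yaws)-1: env.move_l(np.r_[c,.09+z],rate=.15)
def tarts(d): return [c for c in cookies(d,.019) if not(abs(toloc(PC,PY,c))<[.1,.14]).all() and c[1]<0]
E
python3 - <<'E'
from h import *
d=cap(); print([t.round(4) for t in tarts(d)])
J=(.426,-.4055); centre(J,.012,.046); env.move_l([*J,.16],rate=.2)
print(env.observe()["clock"])
T=[t for t in tarts(cap())]; print(T); t=min(T,key=lambda t:t[1])   # far tin first
centre(t,-.006,.070,hold=True)
o=env.observe(); print(o["clock"],o["contact_force"],o["tool_pos"])
E
```

```text
[array([ 0.5608, -0.4013,  0.019 ]), array([ 0.4033, -0.1779,  0.019 ])]
0.045651181251483756 [ 0.4261 -0.4054  0.0122] [-0.5  2.2  4.3]
0.04566296837804081 [ 0.4264 -0.4056  0.0124] [1.4 1.6 3.3]
66.2917
[array([ 0.56082195, -0.40132462,  0.019     ]), array([ 0.40333761, -0.17793547,  0.019     ])]
0.06768549258251033 [ 0.5611 -0.4014 -0.0052] [-0.6  1.1  5.3]
0.06686504585529708 [ 0.5613 -0.4017 -0.005 ] [-0.4  1.6  6.4]
74.2333 [-0.44309859  1.58405244  6.40248275] [ 0.56129017 -0.40165629 -0.00501459]
```

```bash
cat >> h.py <<'E'
J=np.array([.426,-.4055])
def free(c,q=None):   # holding ring, TCP = ring bottom -.006
    set_gripper(.06,40); c=np.array(c[:2]); q=down(-90)
    env.move_l(np.r_[c,.095],rate=.15); print("held",env.observe()["gripper_width"])
    env.move_l(np.r_[J,.095],q,.15)
    for z,r in((.062,.08),(.024,.04)):
        if env.move_l(np.r_[J,z],rate=r,max_force=9): print("HIT",env.observe()["tool_pos"],env.observe()["contact_force"]); return False
    print("down",env.observe()["tool_pos"].round(4),env.observe()["contact_force"].round(1)); return True
E
python3 - <<'E'
from h import *
ok=free((.5608,-.4013)); s=cap("scene"); d=cap(); print(ok,env.observe()["clock"])
crop(s,150,240,290,340,4,"a.png");crop(d,420,180,560,280,4,"b.png");cv2.imwrite("pics/jar.png",cv2.resize(np.vstack([cv2.imread("pics/a.png"),cv2.imread("pics/b.png")]),None,fx=.72,fy=.72))
E
```

```text
held 0.066742459959207
down [ 0.4261 -0.4057  0.0242] [-0.4 -0.   0.6]
True 78.0917
```

View pics/jar.png

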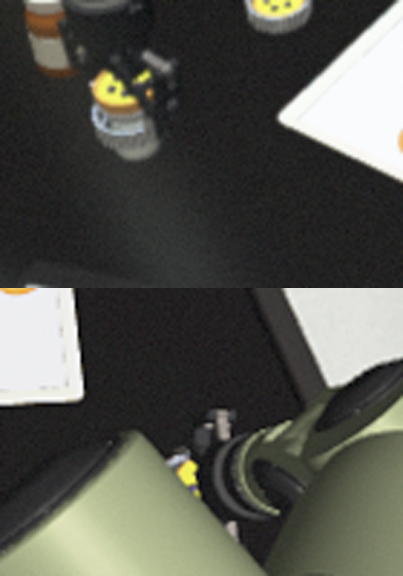

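The tart has risen out of the ring and stands on the lid. Release, grip the tart and set it on the platter.

```bash
cat >> h.py <<'E'
def place(x,y):
    set_gripper(.085); env.dwell(.3)
    env.move_l(np.r_[J,.15],rate=.15); q=down(PY); env.move_l(np.r_[J,.15],q,.1)if 0 else env.goto(np.r_[J,.15],q)
    if env.move_l(np.r_[J,.0625],rate=.1,max_force=6): print("blocked",env.observe()["tool_pos"])
    set_gripper(.064,25); set_gripper(.045,25); print("tart",env.observe()["gripper_width"])
    env.move_l(np.r_[J,.15],rate=.1); p=loc(PC,PY,x,y)
    env.move_l(np.r_[p,.15],rate=.2); env.move_l(np.r_[p,.02],rate=.12)
    h=env.move_l(np.r_[p,-.003],rate=.02,max_force=2.5); print("placed",h,env.observe()["tool_pos"].round(4),env.observe()["gripper_width"])
    set_gripper(.068); env.move_l(np.r_[p,.14],rate=.12)
def look(f):
    env.goto([.40,-.05,.22],down(0)); d=cap(); s=cap("scene"); print(env.observe()["clock"],[(toloc(PC,PY,c).round(3).tolist(),c.round(3).tolist()) for c in cookies(d)])
    crop(s,150,210,360,330,3.4,"a.png");crop(d,340,140,550,270,3.4,"b.png");cv2.imwrite("pics/"+f,cv2.resize(np.vstack([cv2.imread("pics/a.png"),cv2.imread("pics/b.png")]),None,fx=.7,fy=.7))
E
python3 - <<'E'
from h import *
place(-.045,-.06); look("t1.png")
E
```

```text
tart 0.05700463356663539
placed True [ 0.569  -0.2285  0.004 ] 0.0567207408169613
89.7667 [([0.048, -0.086], [0.663, -0.25, 0.015]), ([0.048, 0.001], [0.659, -0.163, 0.015]), ([0.049, 0.086], [0.655, -0.078, 0.015]), ([-0.045, -0.062], [0.569, -0.23, 0.015])]
```

View pics/t1.png

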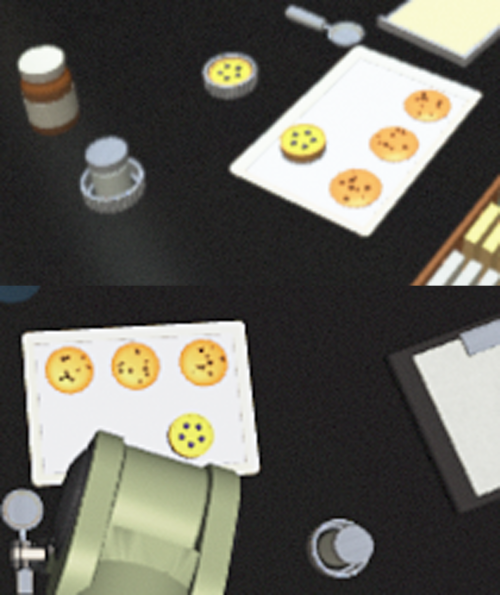

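The first tart stands flat on the platter and the ring is down round the jar. Now the second one, after a fresh look and re-centring the jar.

Run:
```python
from h import *
centre(J,.035,.046,up=.15); env.move_l([*J,.18],rate=.2)
T=tarts(cap()); print(T,env.observe()["clock"])
if len(T)==1:
    t=T[0]; centre(t,-.006,.070,hold=True); 
    if free(t): place(-.045,.06); 
    look("t2.png")
```

```text
0.04553863662586526 [ 0.4261 -0.4055  0.0352] [-0.   1.9  4.7]
0.0453822062273024 [ 0.4262 -0.4056  0.0353] [0.3 1.3 3.5]
[array([ 0.40333761, -0.17793547,  0.019     ])] 99.5917
0.06850636138926353 [ 0.4036 -0.1782 -0.0053] [-1.7  0.5  6. ]
0.06647554239279677 [ 0.4037 -0.1781 -0.0053] [0.6 0.8 6.3]
held 0.06612615550880875
down [ 0.4261 -0.4057  0.0243] [-0.1  0.1 -0.3]
tart 0.05689648851644618
placed True [ 0.5629 -0.1087  0.004 ] 0.056826268040276726
123.675 [([0.048, -0.086], [0.663, -0.25, 0.015]), ([0.048, 0.001], [0.659, -0.163, 0.015]), ([0.049, 0.086], [0.655, -0.078, 0.015]), ([-0.045, -0.062], [0.569, -0.23, 0.015])]
```

View pics/t2.png

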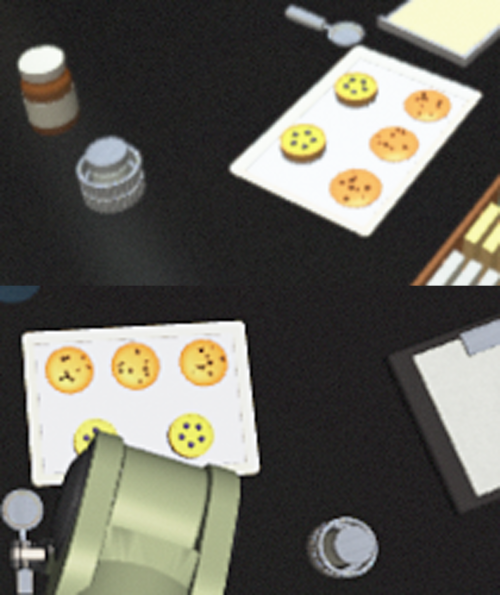

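Both tarts stand flat on the platter, and the two rings are stacked level round the upright jar. Nothing else has moved, so I'll hand it in.

```bash
python3 -c "
from cell import env,workorder
env.dwell(.5); print(workorder.job_done(), env.observe()['clock'])"
```

```text
the job is handed in; nothing more can be done
the job is handed in; nothing more can be done
```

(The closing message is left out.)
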